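# Slide the heavy battery into its charging dock and start the charge

### The job

Push the heavy battery pack low, near its base, so that it slides upright along the desk into the charging dock until it sits square and fully home against the dock's rubber stops; then press the dock's start button fully down and let it go. Only push and press: do not lift the battery or let it tip, and leave the solder spool, the dropper bottle and the side cutters where they are.

Things in the scene. Friction and masses are not known exactly. Their poses are not given: they have to be found in the camera images.
- battery: Heavy grey battery pack with ribbed sides, black top and two screw terminals: 90 (its x) x 140 (its y) x 105 mm high (terminals 115), 1.1 to 1.7 kg, rubber sole, loose on the desk left of the dock. Origin: centre of its underside; z up; its x points the way it must travel, within 0.2 rad of the dock's x. Broad 140 mm faces at x = -45 mm (push here) and +45 mm (meets the stops).
- push_low (a point): Point on the battery's push face (x = -45 mm), on its middle line, 20 mm above the desk. Pushed within about 30 mm of the desk the battery slides (9 to 21 N); pushed in the upper half it is likely to tip over.
- dock: Grey charging dock fixed to the desk, no floor: the battery slides in on the desk. Origin on the desk midway between two rubber stop faces (8 to 32 mm high, at x = 0); its x is the way in (roughly world -y). Side rails 26 mm high, inner faces at y = +-76 mm, x = -100 to 30 mm. Behind the stops a housing 50 mm high, x = 8 to 128, y = +-75 mm. Battery home: its origin at x = -45, y = 0 mm.
- dock_mouth (a point): Middle of the dock's mouth on the desk, x = -140 mm in the dock's frame; here the splayed rail ends stand about 200 mm apart, narrowing to 152 mm at x = -100 mm.
- start_button (a joint): Travel of the start button in m: 0 up, 0.006 fully pressed, springs back; about 4 N for full travel.
- start_button_top (a point): Centre of the top of the round black start button (28 mm diameter) on the top of the charger housing, 88 mm beyond the stops; pressed straight down.
- spool: Bystander: solder spool, about 58 x 84 x 46 mm, standing loose beyond the battery.
- flux_bottle: Bystander: brown dropper bottle, 33 mm wide, 102 mm tall, standing loose to the right of the dock.
- cutters: Bystander: red-handled side cutters, 52 x 135 x 13 mm, lying loose to the right of the dock.
Not all that is in view belongs to the job. What is shaped like the battery but white is not meant.

How it is judged:
On the way, in this order (a step that is already met when the one before it is completed fails the run):
1. the battery stands square and fully home against the stops (x of battery in the frame of dock above -0.05 m and y of battery in the frame of dock between -0.01 and 0.01 m and angle between the x axis of battery and the x axis of dock, either way round below 0.06 rad), for 0.2 s.
2. the start button is pressed down (value of joint start_button above 0.0045 m), for 0.05 s.
At the end, for the whole second after the job is handed in: The battery stands upright and still on the desk in the dock, its face within 5 mm of the stops, within 10 mm of the middle and square within 0.06 rad; after that the button was pressed at least 4.5 mm and has come up again (all of step 1 and angle between battery's own z axis and vertical below 0.05 rad and height (world z) of battery below 0.006 m and linear speed of battery below 0.02 m/s and value of joint start_button below 0.002 m); the robot touches nothing.
It fails at once if the battery is tipped more than 0.2 rad (angle between battery's own z axis and vertical above 0.2 rad).
It fails at once if the battery is lifted off the desk (height (world z) of battery above 0.015 m).
It fails at once if the spool is moved (distance of spool from where it was at the start of the episode above 0.02 m).
It fails at once if the bottle is moved (distance of flux_bottle from where it was at the start of the episode above 0.02 m).
It fails at once if the side cutters are moved (distance of cutters from where it was at the start of the episode above 0.02 m).
It also fails if it takes over 51 s, if anything falls off the work surface, if the arm or the gripper's body presses on something with over 40 N, if the wrist force passes 120 N, or if a joint passes its speed limit or range.

### The arm

A 6-joint arm with a two-finger parallel gripper is mounted at the origin on a cart in front of the work surface, level with it; the furniture and walls round the work are solid. World frame = base frame: x ahead of the robot, y to its left, z up, the work surface at z = 0. Lengths are in m, angles in rad, forces in N, time in s.
With the tool pointing down it reaches from about 0.3 to 0.875 m from the base axis. Payload 6.4 kg.
Tool frame: the origin (TCP) lies between the finger pads; the fingertips stand 19 mm ahead of it and the grasp point (between the pads) is the TCP (ctrl.tips_ahead is the z of the fingertips in the tool frame, in m); z points along the fingers, y is the line along which they close (so a half turn about z gives the same grasp; the last joint's range is limited). The gripper opens to 85 mm and grips with 20 to 120 N. Pads are 22 mm wide; open, the fingers measure 114 mm over their backs; the gripper's body (76 mm by 85 mm) begins 54 mm behind the grasp point. The pads swing forward as they close: fully open they stand 13 mm farther back than shut.
Start: joints at [-1.555, 0.181, 1.607, -0, 1.354, -0.206], TCP at [0.127, -0.561, 0.214] pointing down, gripper open.
Joint ranges: [-2.99, 2.99], [-0.89, 2.07], [0.3, 2.58], [-1.14, 4.28], [0, 2.63], [-3.12, 3.12]. Speed limits (rad/s): [2.57, 2.57, 3.01, 3.14, 3.14, 3.14].

### API

Orientations are given as a unit quaternion [w, x, y, z].
In Python, from bench import readout, vision, ctrl gives the robot as it stands.
- The arm moves only by the tool play_rows, never from a script. Its arguments are lists of equal length, an entry for each row: "xyz": the shift along the tool's x, y, z in mm, a list of three; "rot": the turn, a rotation vector about the tool's x, y, z in rad, a list of three; "grip": the opening, from 0 (shut) to 1 (fully open). In form: {"xyz": [[x, y, z], ...], "rot": [[rx, ry, rz], ...], "grip": [grip, ...]}. A call has exactly 10 rows; each row is the pose to reach, as a shift and turn from the pose commanded when the call began, along the tool's axes at that moment; what a row does not reach only later rows make up. A row lasts 1/8 s, in which the tool goes at most 62.5 mm and 10.7 degrees, less where a joint would pass 70% of its speed; a pose out of reach is approached as far as the arm can. A call with a gripper value outside its range is refused whole. The fingers move at their own pace and stop on an object; the grip force is fixed at half the most. Time passes only in rows, so rows that repeat a pose let the fingers close, or fill a call up. It gives the time, the measured TCP pose, the force, the opening and the grip force at its end, in the units of the state.
- readout.get_obs(): the state, without advancing time (a new reading comes with each control period).
- vision.camera(name): name is "scene" or "top" or "wrist"; returns a dict with "color" (400x640x3 uint8, red, green, blue), "depth" (400x640 float32, m along the optical axis (not along the pixel's ray), 0 where there is no reading), "camera_matrix" (3x3 intrinsics, pixels), "extrinsics" (4x4, takes a point from camera to world coordinates); the wrist camera has in their place "hand_eye" (4x4, takes a point from camera to tool coordinates, whose origin is the TCP and whose axes are the flange's). Camera axes: x right, y down, z forward; pixel columns grow to the right and rows downward; lengths in m; the calibration is good to about 2 mm. A picture is of the moment at which its call begins: read the wrist's pose just before it.
- ctrl.hand_in(): hands the job in; it is judged then, once.
The state is a dict: "time_s": time; "q": joint angles; "dq": joint speeds; "joint_efforts": joint torques, N m; "eef_pos": TCP position; "eef_rot": TCP orientation; "wrist_force": force on the tool from outside, world axes, zero at the start; "torque": the same for the moment, N m; "opening": opening from 0.0 (shut) to 1.0 (fully open); "grasp_force": force on a finger pad.
Only numpy, scipy, OpenCV 4.12 (cv2) and the standard library are available. Lean on these libraries where they do the work, as an engineer would, in place of code of your own. Each camera call takes 0.05 s, during which the arm holds its last target. There are 200 camera calls.

## Working session

There is one attempt and no reset: what is moved stays moved. The work goes in short steps, Python scripts to look and compute and a tool call to move; the robot and the scene stay as the last step left them, time stands still between calls to the robot, and variables do not carry over. Pictures are saved under pics/ and viewed, at most 10 in all, crops included, and the job is handed in when it is done.

Besides the shell and the picture viewer there is one more tool, called after "Request:" by a JSON object that holds its "name" and its "arguments". play_rows: Moves the arm, as the interface text tells. Its arguments: {"type":"object","properties":{"xyz":{"type":"array","items":{"type":"array","items":{"type":"number"}}},"rot":{"type":"array","items":{"type":"array","items":{"type":"number"}}},"grip":{"type":"array","items":{"type":"number"}}},"required":["xyz","rot","grip"]}

```bash
mkdir -p pics; python3 - <<'E'
from bench import readout, vision, ctrl
import cv2,numpy as np
o=readout.get_obs();print({k:np.round(v,3) for k,v in o.items()},ctrl.tips_ahead)
for n in("scene","top"):
    c=vision.camera(n);cv2.imwrite(f"pics/{n}0.png",c["color"][:,:,::-1]);np.savez(f"{n}0.npz",**c);print(n,c["extrinsics"].round(3),c["camera_matrix"].round(1))
E
```

```text
{'time_s': np.float64(0.0), 'q': array([-1.555,  0.182,  1.608, -0.   ,  1.354, -0.206]), 'dq': array([ 0.   ,  0.001, -0.   , -0.001, -0.001,  0.   ]), 'joint_efforts': array([-0.0000e+00, -4.4488e+01, -3.5134e+01, -0.0000e+00,  9.0000e-03,
       -0.0000e+00]), 'eef_pos': array([ 0.126, -0.56 ,  0.214]), 'eef_rot': array([-0.001,  0.994,  0.111,  0.   ]), 'wrist_force': array([ 0.06 , -0.334, -0.879]), 'torque': array([ 0.035, -0.021,  0.004]), 'grasp_force': np.float64(0.0), 'opening': np.float64(1.0)} 0.019
scene [[ 0.867 -0.334  0.369  0.05 ]
 [-0.497 -0.568  0.656 -0.976]
 [-0.009 -0.753 -0.659  0.974]
 [ 0.     0.     0.     1.   ]] [[445.2   0.  323.5]
 [  0.  445.2 204. ]
 [  0.    0.    1. ]]
top [[-0.015 -0.985  0.17   0.261]
 [-1.     0.012 -0.014 -0.084]
 [ 0.012 -0.171 -0.985  1.579]
 [ 0.     0.     0.     1.   ]] [[455.9   0.  324.4]
 [  0.  455.9 205.4]
 [  0.    0.    1. ]]
```

View pics/scene0.png

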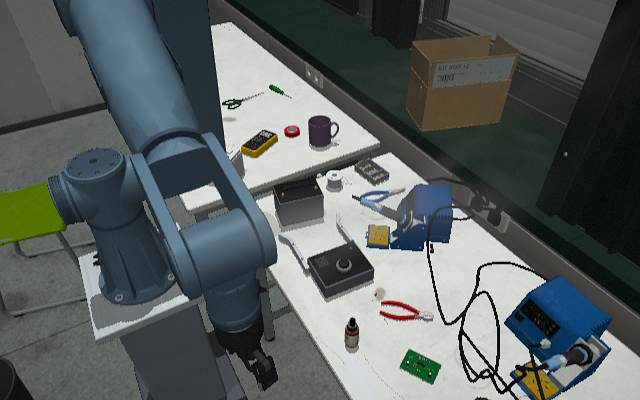

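View pics/top0.png

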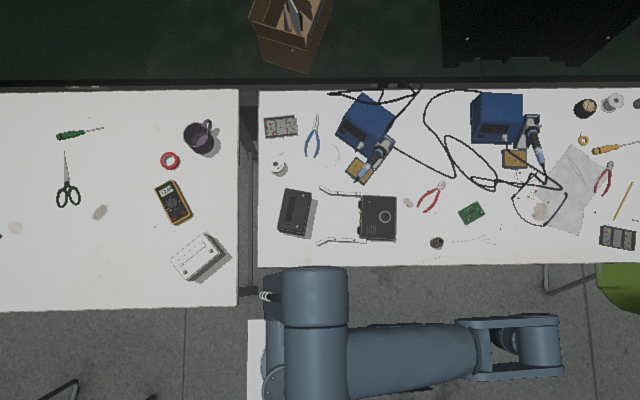

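In the top view, the dark battery is at (297,212) and its white look-alike is at (198,257) on the other desk. I take the dark one: it is grey and stands left of the dock, which is at (360,217). The spool is at (278,163), the bottle at (436,242) and the red cutters at (431,197). I'll confirm with an enlarged crop and measure.

```bash
cat > h.py <<'E'
import numpy as np,cv2
def cloud(c,T=None):
    T=c["extrinsics"] if T is None else T
    d=c["depth"];K=c["camera_matrix"];v,u=np.indices(d.shape)
    P=np.stack([(u-K[0,2])/K[0,0]*d,(v-K[1,2])/K[1,1]*d,d],-1)
    W=P@T[:3,:3].T+T[:3,3];W[d==0]=np.nan;return W
E
python3 - <<'E'
from h import *
c=dict(np.load("top0.npz"));W=cloud(c)
im=c["color"][120:270,250:460,::-1];cv2.imwrite("pics/crop.png",cv2.resize(im,None,fx=3.8,fy=3.8,interpolation=2))
def rect(m,n):
    p=W[m][:,:2].astype(np.float32);r=cv2.minAreaRect(p);print(n,len(p),np.round(r[0],4),np.round(r[1],4),round(r[2],2),np.nanmedian(W[m][:,2]).round(4))
    print(cv2.boxPoints(r).round(3).tolist())
v,u=np.indices(W.shape[:2]);z=W[...,2]
R=lambda a,b,e,f:(u>a)&(u<b)&(v>e)&(v<f)
print("desk",np.nanmedian(z[R(330,350,195,235)]))
rect(R(265,325,178,245)&(z>.09)&(z<.108),"batt")
rect(R(340,405,185,250)&(z>.043)&(z<.056),"dock")
rect(R(315,405,180,250)&(z>.02)&(z<.03),"rails")
rect(R(368,392,205,230)&(z>.056),"btn")
rect(R(268,290,150,178)&(z>.02),"spool")
rect(R(425,446,230,255)&(z>.02),"bottle")
E
```

```text
desk 0.0006937598706151515
batt 793 [ 0.5027 -0.0048] [0.0903 0.1403] 78.53 0.1044
[[0.42500001192092896, -0.03500000014901161], [0.5619999766349792, -0.06300000101327896], [0.5799999833106995, 0.02500000037252903], [0.4429999887943268, 0.05299999937415123]]
dock 1305 [ 0.4842 -0.2862] [0.1242 0.1504] 86.16 0.0502
[[0.4050000011920929, -0.34299999475479126], [0.5550000071525574, -0.3529999852180481], [0.5630000233650208, -0.2290000021457672], [0.4129999876022339, -0.21899999678134918]]
rails 287 [ 0.5068 -0.2024] [0.2145 0.2628] 2.9 0.026
[[0.3930000066757202, -0.07699999958276749], [0.4059999883174896, -0.33899998664855957], [0.6209999918937683, -0.328000009059906], [0.6069999933242798, -0.06599999964237213]]
btn 151 [ 0.4808 -0.2936] [0.0745 0.0719] 88.07 0.0639
[[0.4440000057220459, -0.33000001311302185], [0.515999972820282, -0.3319999873638153], [0.5180000066757202, -0.257999986410141], [0.44600000977516174, -0.2549999952316284]]
spool 199 [0.6788 0.0588] [0.0635 0.0492] 1.53 0.047
[[0.6460000276565552, 0.08299999684095383], [0.6480000019073486, 0.032999999821186066], [0.7110000252723694, 0.03500000014901161], [0.7099999785423279, 0.08399999886751175]]
bottle 107 [ 0.396  -0.4838] [0.0311 0.0321] 54.51 0.0628
[[0.37400001287460327, -0.4869999885559082], [0.4000000059604645, -0.5059999823570251], [0.4180000126361847, -0.48100000619888306], [0.3919999897480011, -0.4620000123977661]]
```

View pics/crop.png

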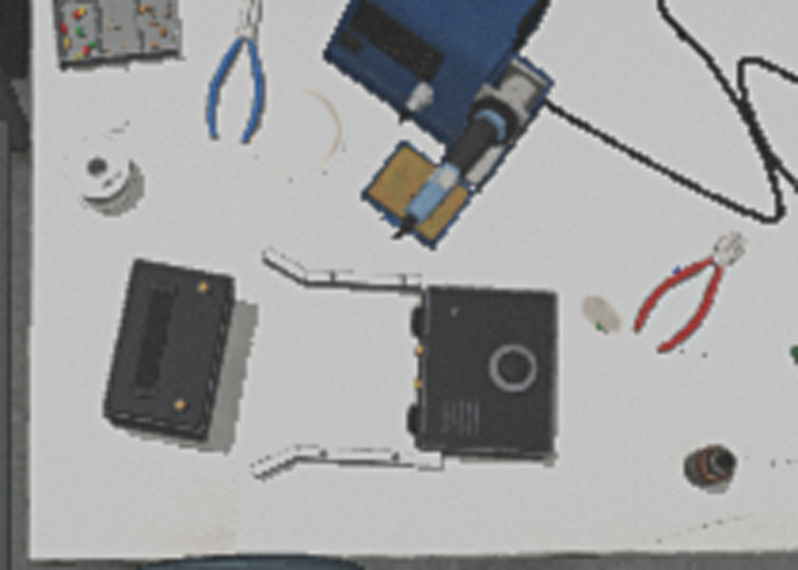

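The crop confirms it: the dark ribbed pack with two brass terminals sits at crop (170,350), left of the dock rails. The dock housing is at crop (490,370) with the ringed button at (513,368). I'll push with both open fingers as a two-point line contact. The tool will be tilted about 35° so its body stays clear of the battery's upper half.

```bash
cat >> h.py <<'E'
from scipy.spatial.transform import Rotation as Ro
from bench import readout
def here():
    o=readout.get_obs();q=o["eef_rot"];return np.array(o["eef_pos"]),Ro.from_quat(np.r_[q[1:],q[0]])
def pushR(head,t):  # heading (rad, world) and tilt
    d=np.array([np.cos(head),np.sin(head),0]);up=np.array([0,0,1.])
    z=d*np.sin(t)-up*np.cos(t);x=-d*np.cos(t)-up*np.sin(t)
    return Ro.from_matrix(np.c_[x,np.cross(z,x),z])
def rel(p,R,p0=None,R0=None):
    if p0 is None:p0,R0=here()
    print("mm",(R0.inv().apply(np.array(p)-p0)*1000).round(1),"rot",(R0.inv()*R).as_rotvec().round(3))
E
python3 - <<'E'
from h import *
R=pushR(np.radians(-101.5),np.radians(35))
p0,R0=here();print(p0)
rel([.3,-.35,.32],R);rel([.524,.10,.30],R);rel([.524,.10,.15],R)
c=dict(np.load("top0.npz"));W=cloud(c);z=W[...,2];v,u=np.indices(z.shape)
# rails straight parts
for a,b in((180,200),(232,248)):
    m=(u>333)&(u<362)&(v>a)&(v<b)&(z>.02)&(z<.032);q=W[m];f=np.polyfit(q[:,1],q[:,0],1);print(len(q),f,np.degrees(np.arctan(f[0])),np.polyval(f,-.2),np.ptp(q[:,0]))
print("btn px",W[217,385],W[217,384])
E
```

```text
[ 0.12648064 -0.56037822  0.21365685]
mm [ 215.6 -167.2 -106. ] rot [-0.351 -0.543 -1.11 ]
mm [ 533.1 -556.9  -85.3] rot [-0.351 -0.543 -1.11 ]
mm [ 533.1 -556.6   64.7] rot [-0.351 -0.543 -1.11 ]
86 [-0.00636996  0.57152818] -0.3649668535615633 0.5728021708996935 0.054555377487327195
78 [0.04753796 0.41901415] 2.721675313852222 0.40950655862042457 0.031041673208915377
btn px [ 0.47985754 -0.30846257  0.07058513] [ 0.47954168 -0.30474754  0.07305609]
```

Request:
{"name": "play_rows", "arguments": {"xyz": [[10,-10,-60],[50,-50,-106],[95,-90,-106],[140,-130,-106],[180,-170,-106],[225,-215,-106],[270,-260,-106],[315,-305,-106],[360,-355,-100],[405,-400,-95]], "rot": [[0,0,0],[0,0,0],[-0.04,-0.06,-0.12],[-0.08,-0.12,-0.25],[-0.12,-0.18,-0.37],[-0.16,-0.24,-0.5],[-0.2,-0.3,-0.62],[-0.24,-0.36,-0.74],[-0.28,-0.43,-0.88],[-0.32,-0.49,-1.0]], "grip": [1,1,1,1,1,1,1,1,1,1]}}

```text
time_s: 1.35
eef_pos: [0.4292, -0.0876, 0.3104]
eef_rot: [0.177, 0.778, 0.564, -0.214]
wrist_force: [1.3, -1.0, 0.4]
opening: 1.0
grasp_force: 0.0
```

```bash
python3 - <<'E'
from h import *
R=pushR(np.radians(-101.5),np.radians(35))
print(here()[0],readout.get_obs()["q"].round(2));rel([.524,.10,.25],R);rel([.524,.10,.08],R)
E
```

```text
[ 0.42919294 -0.08763628  0.31037909] [-0.07 -0.07  1.78 -0.55  1.55  0.29]
mm [208.4  31.8 -58.4] rot [-0.029 -0.047 -0.107]
mm [298.9  25.9  85.4] rot [-0.029 -0.047 -0.107]
```

Request:
{"name": "play_rows", "arguments": {"xyz": [[45,8,-14],[90,15,-28],[135,22,-42],[180,28,-54],[208,32,-58],[225,31,-30],[245,30,0],[263,28,28],[281,27,57],[299,26,85]], "rot": [[-0.015,-0.025,-0.05],[-0.029,-0.047,-0.107],[-0.029,-0.047,-0.107],[-0.029,-0.047,-0.107],[-0.029,-0.047,-0.107],[-0.029,-0.047,-0.107],[-0.029,-0.047,-0.107],[-0.029,-0.047,-0.107],[-0.029,-0.047,-0.107],[-0.029,-0.047,-0.107]], "grip": [1,1,1,1,1,1,1,1,1,1]}}

```text
time_s: 2.6
eef_pos: [0.5241, 0.098, 0.079]
eef_rot: [0.188, 0.74, 0.602, -0.233]
wrist_force: [0.6, -0.5, 0.4]
opening: 1.002
grasp_force: 0.0
```

```bash
python3 - <<'E'
from h import *
from bench import vision
R=pushR(np.radians(-101.5),np.radians(35))
p,Rn=here();o=readout.get_obs();print(p,o["q"].round(2),o["wrist_force"]);rel([.524,.10,.03],R)
w=vision.camera("wrist");T=np.eye(4);T[:3,:3]=Rn.as_matrix();T[:3,3]=p
np.savez("w1.npz",**w,T=T@w["hand_eye"])
s=vision.camera("scene");np.savez("s1.npz",**s)
a=w["color"][:,:,::-1];b=cv2.resize(s["color"][130:280,230:470,::-1],(640,400))
cv2.imwrite("pics/w1.png",cv2.resize(np.vstack([a,b]),(480,600)))
E
```

```text
[0.52405278 0.09800842 0.07898986] [ 0.28  0.53  1.58 -0.54  1.38  0.69] [ 0.59697242 -0.50041502  0.35273903]
mm [29.6 -0.4 39.1] rot [-0.004 -0.002 -0.003]
```

View pics/w1.png

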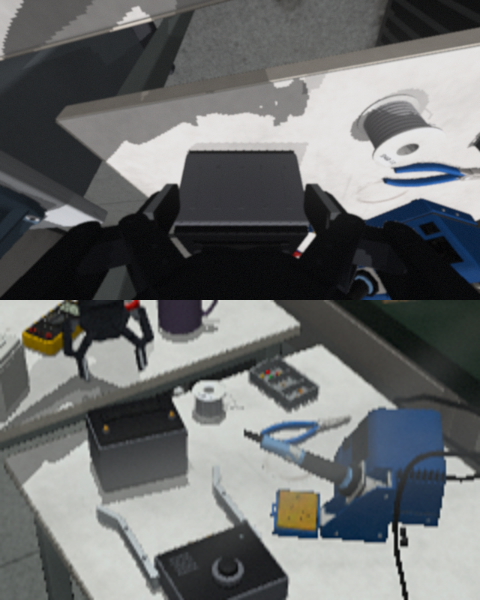

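The hand stands behind the battery (scene half of the picture, around (110,360)), centred on it, and the spool is well clear. Next I'll check where the open fingertips reach in the tool frame, then plan the descent and push.

```bash
python3 - <<'E'
from h import *
w=dict(np.load("w1.npz"));W=cloud(w,w["hand_eye"])*1000
m=(np.abs(W[...,1])>30)&(np.abs(W[...,1])<65)&(np.abs(W[...,0])<15)&(W[...,2]>-50)&(W[...,2]<26)
q=W[m];print(len(q))
for a in range(-50,26,8):
    s=q[(q[:,2]>=a)&(q[:,2]<a+8)]
    if len(s):print(a,len(s),s.min(0).round(),s.max(0).round())
# face seen by wrist, world
V=cloud(w,w["T"]);m=(V[...,2]>.03)&(V[...,2]<.09)&(V[...,1]>0)&(V[...,1]<.07)&(abs(V[...,0]-.51)<.06)
q=V[m];f=np.polyfit(q[:,0],q[:,1],1);print(len(q),f,np.polyval(f,.51),"face normal heading",np.degrees(np.arctan(f[0]))-90)
E
```

```text
1924
-50 970 [-11. -56. -50.] [ 12.  57. -42.]
-42 728 [-11. -56. -42.] [ 12.  57. -34.]
-34 226 [-11. -49. -34.] [ 12.  49. -29.]
9954 [-0.20486402  0.14583623] 0.04135557824382073 face normal heading -101.57764937544212
```

```bash
python3 - <<'E'
from h import *
p,R=here()
s=dict(np.load("s1.npz"));W=cloud(s);L=R.inv().apply((W-p).reshape(-1,3)).reshape(W.shape)*1000
m=(np.abs(L[...,1])<70)&(np.abs(L[...,0])<20)&(L[...,2]>-60)&(L[...,2]<35)
q=L[m];print(len(q))
for a in range(-60,35,6):
    t=q[(q[:,2]>=a)&(q[:,2]<a+6)]
    if len(t):print(a,len(t),t.min(0).round(),t.max(0).round())
E
```

```text
89
-60 18 [-18. -55. -60.] [  2.  56. -54.]
-54 19 [-14. -55. -54.] [  3.  56. -48.]
-48 18 [-16. -55. -48.] [ 11.  55. -43.]
-42 19 [-18. -55. -42.] [ -2.  57. -36.]
-36 11 [-16. -53. -36.] [  3.  52. -30.]
-30 4 [-11. -44. -30.] [  8.  47. -29.]
```

```bash
python3 - <<'E'
from h import *
w=dict(np.load("w1.npz"));W=cloud(w,w["hand_eye"])*1000
print(w["hand_eye"].round(3))
for u,v in((210,265),(220,255),(228,250),(233,247),(200,280),(235,265),(425,250),(415,255),(440,280)):print(u,v,W[v,u].round(),w["depth"][v,u])
E
```

```text
[[ 0.    -0.961 -0.276  0.07 ]
 [ 1.     0.     0.     0.   ]
 [ 0.    -0.276  0.961 -0.159]
 [ 0.     0.     0.     1.   ]]
210 265 [ 11. -47. -53.] 0.11861197
220 255 [ 11. -45. -45.] 0.12589401
228 250 [ 11. -43. -40.] 0.13089915
233 247 [ 11. -42. -37.] 0.134298
200 280 [ 11. -46. -65.] 0.10675337
235 265 [  2. -42. -37.] 0.13685133
425 250 [ 12.  48. -41.] 0.12938252
415 255 [ 10.  43. -42.] 0.12938254
440 280 [ 11.  45. -66.] 0.10627119
```

```bash
python3 - <<'E'
from h import *
p,R=here()
for n in("s1","w1"):
    s=dict(np.load(n+".npz"));W=cloud(s,s.get("T"));L=R.inv().apply((W-p).reshape(-1,3)).reshape(W.shape)*1000
    m=(np.abs(L[...,1])<75)&(np.abs(L[...,0])<60)&(L[...,2]>-200)&(L[...,2]<40)&(W[...,2]>.1)
    q=L[m];print(n,len(q))
    for a in range(-200,40,12):
        t=q[(q[:,2]>=a)&(q[:,2]<a+12)]
        if len(t):print(a,len(t),t.min(0).round(),t.max(0).round())
s=dict(np.load("s1.npz"));im=cv2.resize(s["color"][110:210,240:340,::-1],None,fx=5.5,fy=5.5,interpolation=2)
cv2.imwrite("pics/tip.png",im)
E
```

```text
s1 1231
-200 82 [ -44.  -34. -200.] [   2.   34. -188.]
-188 82 [ -42.  -37. -188.] [  -2.   36. -176.]
-176 91 [ -45.  -37. -176.] [  -2.   36. -164.]
-164 88 [ -45.  -37. -164.] [  -4.   37. -152.]
-152 89 [ -43.  -37. -152.] [   0.   35. -140.]
-140 99 [ -17.  -67. -140.] [   5.   66. -128.]
-128 158 [ -22.  -69. -128.] [   4.   68. -116.]
-116 131 [ -24.  -70. -116.] [  14.   72. -104.]
-104 126 [ -24.  -71. -104.] [ 20.  72. -92.]
-92 101 [-21. -73. -92.] [ 19.  75. -80.]
-80 72 [-19. -72. -80.] [ 12.  73. -68.]
-68 35 [-20. -56. -68.] [  9.  58. -56.]
-56 38 [-14. -55. -56.] [ 11.  56. -44.]
-44 35 [-18. -55. -44.] [ 11.  57. -32.]
-32 4 [-11. -49. -30.] [  2.  47. -29.]
w1 50786
-128 4454 [  11.  -66. -123.] [  21.   71. -116.]
-116 16523 [  -3.  -70. -116.] [  21.   75. -104.]
-104 13539 [ -13.  -71. -104.] [ 18.  75. -92.]
-92 10377 [-14. -72. -92.] [ 18.  75. -80.]
-80 1970 [  1. -70. -80.] [ 14.  74. -68.]
-68 1592 [-11. -54. -68.] [ 12.  60. -56.]
-56 1479 [-12. -54. -56.] [ 12.  60. -44.]
-44 851 [-12. -53. -44.] [ 12.  59. -32.]
-32 1 [ -6. -40. -32.] [ -6. -40. -32.]
```

View pics/tip.png

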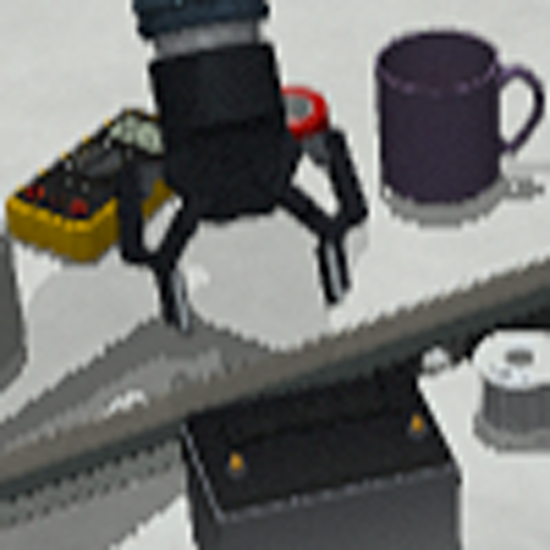

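The picture shows the fingertips at (180,325) and (335,300), ending above the battery top. That puts the open tips higher than the stated tool geometry suggests: about 29 mm behind the TCP. I'll descend in guarded steps and watch the wrist force.

Request:
{"name": "play_rows", "arguments": {"xyz": [[7,0,10],[14,0,20],[22,0,30],[30,0,39],[30,0,39],[33,0,43],[35,0,46],[35,0,46],[35,0,46],[35,0,46]], "rot": [[0,0,0],[0,0,0],[0,0,0],[0,0,0],[0,0,0],[0,0,0],[0,0,0],[0,0,0],[0,0,0],[0,0,0]], "grip": [1,1,1,1,1,1,1,1,1,1]}}

```text
time_s: 3.95
eef_pos: [0.5251, 0.1005, 0.023]
eef_rot: [0.189, 0.74, 0.602, -0.232]
wrist_force: [-0.2, -0.6, 0.9]
opening: 1.001
grasp_force: 0.0
```

```bash
python3 - <<'E'
from h import *
from bench import vision
p,R=here();print(p,readout.get_obs()["wrist_force"].round(1))
w=vision.camera("wrist");W=cloud(w,w["hand_eye"])*1000;V=R.apply(W.reshape(-1,3)/1000).reshape(W.shape)+p
m=(np.abs(W[...,1])>38)&(np.abs(W[...,1])<62)&(np.abs(W[...,0])<16)&(W[...,2]>-60)&(W[...,2]<26)
print(V[m][:,2].min(),W[m][:,2].max())
m=(V[...,2]<.02)&(V[...,2]>-.03)&(W[...,2]<80);print("desk",np.nanmedian(V[...,2][m]),m.sum())
cv2.imwrite("pics/w2.png",w["color"][:,:,::-1])
E
```

```text
[0.52510627 0.10048985 0.02303018] [-0.2 -0.6  0.9]
-0.0017352190068289815 25.99975345779043
desk -0.0006285969857781435 100866
```

View pics/w2.png

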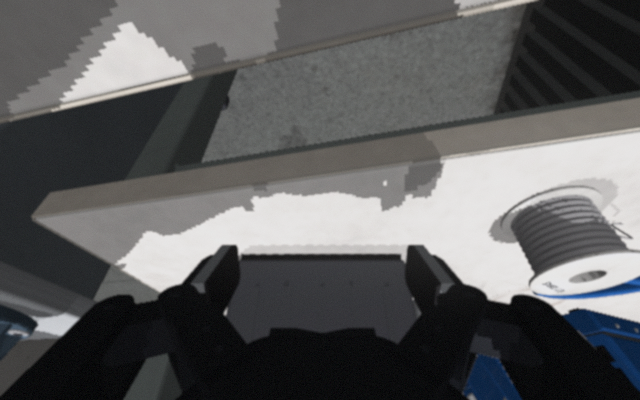

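The wrist view shows the fingertips at (222,248) and (425,248) straddling the battery's rear face at (320,290), with no contact yet. I'll keep lowering carefully.

Request:
{"name": "play_rows", "arguments": {"xyz": [[1,0,2],[2,0,3],[3,0,5],[5,0,7],[6,0,8],[7,0,10],[9,0,12],[9,0,12],[9,0,12],[9,0,12]], "rot": [[0,0,0],[0,0,0],[0,0,0],[0,0,0],[0,0,0],[0,0,0],[0,0,0],[0,0,0],[0,0,0],[0,0,0]], "grip": [1,1,1,1,1,1,1,1,1,1]}}

```text
time_s: 5.25
eef_pos: [0.5251, 0.101, 0.0079]
eef_rot: [0.189, 0.74, 0.602, -0.232]
wrist_force: [0.2, 0.1, -0.1]
opening: 1.001
grasp_force: 0.0
```

Request:
{"name": "play_rows", "arguments": {"xyz": [[1,0,2],[2,0,3],[3,0,5],[4,0,6],[5,0,8],[6,0,9],[7,0,10],[8,0,12],[8,0,12],[8,0,12]], "rot": [[0,0,0],[0,0,0],[0,0,0],[0,0,0],[0,0,0],[0,0,0],[0,0,0],[0,0,0],[0,0,0],[0,0,0]], "grip": [1,1,1,1,1,1,1,1,1,1]}}

```text
time_s: 6.5
eef_pos: [0.525, 0.1007, -0.0066]
eef_rot: [0.189, 0.74, 0.602, -0.233]
wrist_force: [-0.2, -0.3, 0.2]
opening: 1.003
grasp_force: 0.0
```

```bash
python3 - <<'E'
from h import *
from bench import vision
p,R=here();print(p,readout.get_obs()["wrist_force"].round(1))
w=vision.camera("wrist");W=cloud(w,w["hand_eye"])*1000;V=R.apply(W.reshape(-1,3)/1000).reshape(W.shape)+p
np.savez("w3.npz",W=W,V=V)
for sg in(-1,1):
  for a in range(-45,30,5):
    m=(sg*W[...,1]>38)&(sg*W[...,1]<60)&(np.abs(W[...,0])<14)&(W[...,2]>=a)&(W[...,2]<a+5)
    if m.any():print(sg,a,m.sum(),V[m].min(0).round(3),V[m].max(0).round(3),W[m].min(0).round())
Hd=np.radians(-93.8);Hb=np.radians(-101.5);d=lambda h:np.array([np.cos(h),np.sin(h)])
m=(V[...,2]>.03)&(V[...,2]<.09)&(V[...,1]>0)&(V[...,1]<.07)&(abs(V[...,0]-.51)<.06)
q=V[m];f=np.polyfit(q[:,0],q[:,1],1);print("face",np.degrees(np.arctan(f[0]))-90,"y at .51",np.polyval(f,.51))
E
```

```text
[ 0.52496873  0.10068838 -0.00659304] [-0.2 -0.3  0.2]
-1 -45 283 [0.476 0.124 0.02 ] [0.491 0.145 0.036] [-11. -56. -45.]
-1 -40 226 [0.477 0.122 0.016] [0.491 0.142 0.032] [-11. -55. -40.]
-1 -35 144 [0.483 0.119 0.014] [0.49  0.139 0.028] [-10. -49. -35.]
-1 -30 5 [0.486 0.122 0.015] [0.488 0.13  0.021] [ -5. -42. -30.]
-1 -20 83 [ 0.47   0.126 -0.002] [0.492 0.132 0.   ] [ 10. -60. -17.]
-1 -15 438 [ 0.469  0.117 -0.005] [0.491 0.132 0.   ] [  3. -60. -15.]
-1 -10 229 [ 0.467  0.109 -0.001] [0.489 0.121 0.   ] [ -3. -60. -10.]
-1 -5 151 [ 0.473  0.1   -0.001] [0.487 0.111 0.   ] [-11. -51.  -5.]
-1 0 68 [ 0.471  0.097 -0.001] [0.486 0.103 0.   ] [-14. -52.   0.]
1 -45 283 [0.57  0.107 0.019] [0.587 0.126 0.036] [-11.  43. -45.]
1 -40 224 [0.57  0.104 0.016] [0.587 0.123 0.032] [-11.  43. -40.]
1 -35 140 [0.57  0.102 0.013] [0.58  0.12  0.027] [-10.  43. -35.]
1 -30 7 [0.57  0.102 0.014] [0.572 0.114 0.021] [ -7.  43. -30.]
1 -20 149 [ 0.566  0.106 -0.001] [0.588 0.114 0.   ] [ 10.  38. -18.]
1 -15 321 [ 0.565  0.097 -0.002] [0.587 0.11  0.001] [  3.  38. -15.]
1 -10 249 [ 0.562  0.09  -0.001] [0.585 0.102 0.   ] [ -5.  38. -10.]
1 -5 163 [ 0.561  0.082 -0.001] [0.575 0.093 0.   ] [-11.  38.  -5.]
1 0 73 [ 0.56   0.078 -0.001] [0.575 0.084 0.   ] [-14.  38.   0.]
face -101.54770790692383 y at .51 0.04146432947082719
```

Geometry is clear: the tip front edges are 8 mm behind the TCP and about 23 mm high. I'll compute the push path.

```bash
cat >> h.py <<'E'
dv=lambda h:np.array([np.cos(h),np.sin(h)])
HD=np.radians(-93.8);HOME=np.array([.4917,-.1734])
def tcp(B,h,z=-.0095,back=.037,t=np.radians(35)):
    return np.r_[B-back*dv(h),z],pushR(h,t)
E
python3 - <<'E'
from h import *
B0=np.array([.5027,-.0045]);H0=np.radians(-101.5);L=np.linalg.norm(HOME-B0);print(L)
for s in(-.03,-.008,0,.01,.02,.03,.04,.06):
    f=s/L if s>0 else 0;B=B0+(HOME-B0)*f if s>0 else B0+dv(H0)*s
    h=H0+(HD-H0)*np.clip(s/.08,0,1);print(s,end=" ");rel(*tcp(B,h))
E
```

```text
0.16925782108960283
-0.03 mm [-31.6  -0.7  25.6] rot [-0.003 -0.003 -0.004]
-0.008 mm [-49.6  -0.6  38.2] rot [-0.003 -0.003 -0.004]
0 mm [-56.2  -0.5  42.7] rot [-0.003 -0.003 -0.004]
0.01 mm [-64.3   0.2  48.4] rot [-0.013 -0.003 -0.018]
0.02 mm [-72.5   1.   54.1] rot [-0.023 -0.003 -0.032]
0.03 mm [-80.6   1.8  59.7] rot [-0.032 -0.003 -0.045]
0.04 mm [-88.8   2.6  65.4] rot [-0.042 -0.003 -0.059]
0.06 mm [-105.1    4.2   76.8] rot [-0.061 -0.003 -0.087]
```

Request:
{"name": "play_rows", "arguments": {"xyz": [[-16,0,14],[-32,-1,26],[-42,-1,33],[-50,-1,38],[-53,-1,40],[-56,0,43],[-60,0,45],[-64,0,48],[-68,1,51],[-72,1,54]], "rot": [[-0.003,-0.003,-0.004],[-0.003,-0.003,-0.004],[-0.003,-0.003,-0.004],[-0.003,-0.003,-0.004],[-0.003,-0.003,-0.004],[-0.003,-0.003,-0.004],[-0.008,-0.003,-0.011],[-0.013,-0.003,-0.018],[-0.018,-0.003,-0.025],[-0.023,-0.003,-0.032]], "grip": [1,1,1,1,1,1,1,1,1,1]}}

```text
time_s: 7.8
eef_pos: [0.5087, 0.015, -0.0099]
eef_rot: [0.194, 0.728, 0.617, -0.227]
wrist_force: [1.1, 12.3, 3.8]
opening: 0.998
grasp_force: 6.4
```

```bash
cat >> h.py <<'E'
def batt():
    from bench import vision
    c=vision.camera("top");W=cloud(c);z=W[...,2];v,u=np.indices(z.shape)
    m=(z>.098)&(z<.1085)&(u>265)&(u<375)&(v>175)&(v<248)
    m=cv2.morphologyEx(m.astype(np.uint8),cv2.MORPH_OPEN,np.ones((5,5)))
    n,l,st,_=cv2.connectedComponentsWithStats(m);k=1+st[1:,4].argmax();q=W[l==k]
    r=cv2.minAreaRect(q[:,:2].astype(np.float32));P=cv2.boxPoints(r);e=P[1]-P[0];f=P[2]-P[1]
    s=f if np.linalg.norm(f)<np.linalg.norm(e) else e
    s=s*-np.sign(s[1]);h=np.arctan2(s[1],s[0]);B=np.array(r[0])
    D=HOME-.0+.045*dv(HD);y=(B-D)@np.array([-np.sin(HD),np.cos(HD)])
    print("batt",B.round(4),np.degrees(h).round(2),"size",np.round(r[1],3),"dockx %.4f y %.4f yaw %.3f"%((B-D)@dv(HD),y,h-HD),"top z std",q[:,2].std().round(4));cv2.imwrite("pics/last.png",c["color"][120:270,250:460,::-1]);return B,h
E
python3 - <<'E'
from h import *
o=readout.get_obs();print(o["eef_pos"].round(4),o["wrist_force"].round(1));batt()
E
```

```text
[ 0.5087  0.015  -0.0099] [ 1.1 12.3  3.8]
batt [ 0.465  -0.0384] -91.13 size [0.013 0.014] dockx -0.1779 y -0.0356 yaw 0.047 top z std 0.0022
```

```bash
cat >> h.py <<'E'
def both(name):
    from bench import vision
    D=HOME+.045*dv(HD);ex=dv(HD);ey=np.array([-ex[1],ex[0]])
    c=vision.camera(name);W=cloud(c);z=W[...,2]
    m=(z>.02)&(z<.108)&(abs(W[...,0]-.49)<.12)&(W[...,1]>-.24)&(W[...,1]<.06);q=W[m]
    t=q[q[:,2]>.099]
    L=np.c_[(q[:,:2]-D)@ex,(q[:,:2]-D)@ey,q[:,2]];T=np.c_[(t[:,:2]-D)@ex,(t[:,:2]-D)@ey]
    r=cv2.minAreaRect((T*1000).astype(np.float32));print(name,"top rect (dock mm)",np.round(r[0],1),np.round(r[1],1),round(r[2],2))
    np.savez("b_%s.npz"%name,L=L,c=c["color"]);return c,L
E
python3 - <<'E'
from h import *
for n in("scene","top"):
    c,L=both(n)
    if n=="scene":cv2.imwrite("pics/s4.png",cv2.resize(c["color"][120:300,230:420,::-1],None,fx=3,fy=3))
E
```

```text
scene top rect (dock mm) [-213.     1.3] [133.1 125.6] 83.78
top top rect (dock mm) [-2.169e+02 -2.000e-01] [137.7 131.2] 85.63
```

View pics/s4.png

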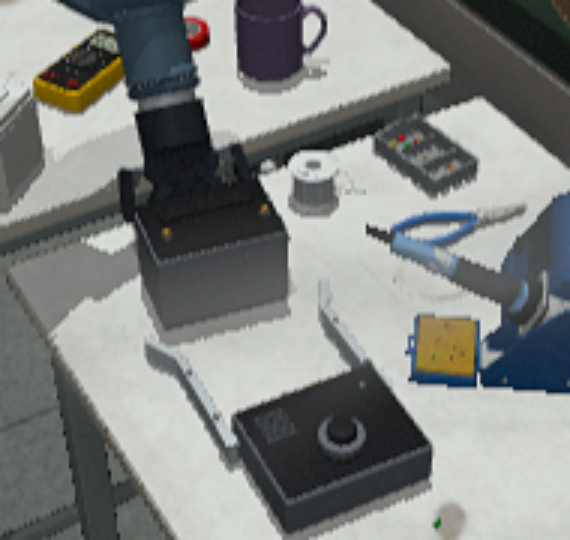

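The scene view shows the battery at (210,260) upright and sliding with the fingers behind it, and the spool clear at (315,180). I'll measure the front face instead, because the hand spoils the top rectangle.

```bash
cat >> h.py <<'E'
def front():
    c,L=both("scene");L=L*[1000,1000,1000]
    fx=[];fy=[];m=(L[:,2]>40)&(L[:,2]<95)&(abs(L[:,1])<90)&(L[:,0]<15)
    q=L[m]
    for a in range(-75,80,5):
        s=q[(q[:,1]>=a)&(q[:,1]<a+5)]
        if len(s)>5:fx.append(np.percentile(s[:,0],90));fy.append(a+2.5)
    fx=np.array(fx);fy=np.array(fy);k=abs(fy)<62
    f=np.polyfit(fy[k],fx[k],1);yaw=-np.arctan(f[0])
    n=q[q[:,0]>np.polyval(f,q[:,1])-25]
    ylo,yhi=np.percentile(n[:,1],[.5,99.5]);print("front x@0 %.1f yaw %.3f  y of front %.1f..%.1f"%(f[1],yaw,ylo,yhi),"res",(fx[k]-np.polyval(f,fy[k])).std().round(2))
E
python3 - <<'E'
from h import *
front()
# dock refs from first scene picture
c=dict(np.load("scene0.npz"));W=cloud(c);D=HOME+.045*dv(HD);ex=dv(HD);ey=np.array([-ex[1],ex[0]])
L=np.dstack([(W[...,:2]-D)@ex,(W[...,:2]-D)@ey,W[...,2]])*1000
m=(L[...,2]>46)&(L[...,2]<54)&(abs(L[...,1])<90)&(L[...,0]>-5)&(L[...,0]<140);r=cv2.minAreaRect(L[m][:,:2].astype(np.float32));print("housing",r)
m=(L[...,2]>23)&(L[...,2]<29)&(abs(L[...,1])>65)&(abs(L[...,1])<95)&(L[...,0]>-95)&(L[...,0]<-5)
for s in(-1,1):
    q=L[m&(s*L[...,1]>0)];f=np.polyfit(q[:,0],q[:,1],1);print("rail",len(q),f.round(3),q[:,1].min().round(1),q[:,1].max().round(1))
m=(L[...,2]>57)&(L[...,0]>50)&(L[...,0]<130)&(abs(L[...,1])<40);q=L[m];print("btn",len(q),q.min(0).round(),q.max(0).round(),np.histogram(q[:,2],8))
t=q[q[:,2]>q[:,2].max()-2.5];print(t.mean(0),cv2.minEnclosingCircle(t[:,:2].astype(np.float32)),cv2.minEnclosingCircle(q[:,:2].astype(np.float32)))
E
```

```text
scene top rect (dock mm) [-219.7    1.9] [135.1 140. ] 84.76
front x@0 -150.2 yaw -0.099  y of front -73.3..64.1 res 0.73
housing ((73.03590393066406, 0.06977081298828125), (148.1874542236328, 119.27863311767578), 89.48372650146484)
rail 66 [-7.0000e-03 -8.0472e+01] -85.6 -74.7
rail 63 [5.0000e-03 8.1375e+01] 76.4 87.2
btn 173 [ 69. -21.  57.] [114.  22.  75.] (array([20, 32, 38, 11, 10, 19, 27, 16]), array([57.14314418, 59.38728416, 61.63142414, 63.87556411, 66.11970409,
       68.36384407, 70.60798404, 72.85212402, 75.096264  ]))
[95.88782614  0.78695877 73.95570716] ((93.83018493652344, 0.24383600056171417), 12.084385871887207) ((92.07135772705078, -0.2550564110279083), 22.868257522583008)
```

```bash
cat > path.py <<'E'
from h import *
import sys
B0=np.array([.5027,-.0045]);H0=np.radians(-101.5);L=np.linalg.norm(HOME-B0)
for s in map(float,sys.argv[1:]):
    B=B0+(HOME-B0)*s/L;h=H0+(HD-H0)*np.clip(s/.08,0,1);print(s,end=" ");rel(*tcp(B,h))
E
python3 path.py .018 .03 .04 .05 .06 .07 .08 .09 .1
```

```text
0.018 mm [-0.6 -0.7  0. ] rot [ 0.005 -0.003  0.004]
0.03 mm [-10.4  -0.3   6.9] rot [-0.007 -0.003 -0.013]
0.04 mm [-18.6   0.1  12.6] rot [-0.016 -0.003 -0.027]
0.05 mm [-26.8   0.5  18.3] rot [-0.026 -0.003 -0.041]
0.06 mm [-34.9   0.9  24. ] rot [-0.035 -0.003 -0.054]
0.07 mm [-43.2   1.2  29.7] rot [-0.045 -0.003 -0.068]
0.08 mm [-51.4   1.6  35.4] rot [-0.055 -0.003 -0.082]
0.09 mm [-59.5   2.6  41.1] rot [-0.055 -0.003 -0.082]
0.1 mm [-67.7   3.6  46.8] rot [-0.055 -0.003 -0.082]
```

Request:
{"name": "play_rows", "arguments": {"xyz": [[-5,0,3],[-10,0,7],[-15,0,10],[-21,0,14],[-27,0,18],[-33,1,22],[-39,1,26],[-45,1,31],[-51,2,35],[-56,2,38]], "rot": [[-0.002,-0.003,-0.004],[-0.007,-0.003,-0.013],[-0.012,-0.003,-0.02],[-0.019,-0.003,-0.03],[-0.026,-0.003,-0.041],[-0.033,-0.003,-0.051],[-0.04,-0.003,-0.061],[-0.047,-0.003,-0.072],[-0.055,-0.003,-0.082],[-0.055,-0.003,-0.082]], "grip": [1,1,1,1,1,1,1,1,1,1]}}

```text
time_s: 9.25
eef_pos: [0.4989, -0.0528, -0.0095]
eef_rot: [0.205, 0.696, 0.652, -0.22]
wrist_force: [1.5, 7.4, -4.2]
opening: 1.004
grasp_force: 3.7
```

```bash
python3 -c "
from h import *
o=readout.get_obs();print(o['wrist_force'].round(1));front()"; python3 path.py .085 .10 .12 .14 .16 .17
```

```text
[ 1.5  7.4 -4.2]
scene top rect (dock mm) [-165.1   -1.1] [136.8 161.7] 89.59
front x@0 -82.8 yaw -0.002  y of front -72.0..66.9 res 0.64
0.085 mm [ 1.   0.9 -0.7] rot [-0.001  0.001  0.001]
0.1 mm [-11.2   0.9   7.9] rot [-0.001  0.001  0.001]
0.12 mm [-27.6   1.   19.4] rot [-0.001  0.001  0.001]
0.14 mm [-44.    1.   30.9] rot [-0.001  0.001  0.001]
0.16 mm [-60.4   1.   42.4] rot [-0.001  0.001  0.001]
0.17 mm [-68.6   1.   48.1] rot [-0.001  0.001  0.001]
```

Request:
{"name": "play_rows", "arguments": {"xyz": [[-5,0,3],[-10,1,7],[-16,1,11],[-22,1,15],[-28,1,19],[-34,2,24],[-40,2,28],[-46,2,32],[-52,2,36],[-57,2,40]], "rot": [[0,0,0],[0,0,0],[0,0,0],[0,0,0],[0,0,0],[0,0,0],[0,0,0],[0,0,0],[0,0,0],[0,0,0]], "grip": [1,1,1,1,1,1,1,1,1,1]}}

```text
time_s: 10.55
eef_pos: [0.4957, -0.1225, -0.0096]
eef_rot: [0.205, 0.696, 0.652, -0.22]
wrist_force: [0.8, 10.9, 0.4]
opening: 0.997
grasp_force: 5.6
```

```bash
python3 -c "
from h import *
o=readout.get_obs();print(o['wrist_force'].round(1));front()"; python3 path.py .16 .17
```

```text
[ 0.8 10.9  0.4]
scene top rect (dock mm) [-96.1   1.6] [138.  162.3] 89.81
front x@0 -13.6 yaw -0.002  y of front -70.2..69.3 res 0.53
0.16 mm [-3.3 -0.6  2.3] rot [-0.002  0.001  0.001]
0.17 mm [-11.5  -0.6   8.1] rot [-0.002  0.001  0.001]
```

Request:
{"name": "play_rows", "arguments": {"xyz": [[-2,0,1],[-4,0,3],[-6,0,4],[-7,0,5],[-8,0,6],[-9,0,6],[-10,0,7],[-11,0,7],[-11,0,8],[-11,0,8]], "rot": [[0,0,0],[0,0,0],[0,0,0],[0,0,0],[0,0,0],[0,0,0],[0,0,0],[0,0,0],[0,0,0],[0,0,0]], "grip": [1,1,1,1,1,1,1,1,1,1]}}

```text
time_s: 11.85
eef_pos: [0.4948, -0.1358, -0.0096]
eef_rot: [0.205, 0.696, 0.652, -0.22]
wrist_force: [-0.2, 10.0, -0.3]
opening: 0.996
grasp_force: 5.1
```

Request:
{"name": "play_rows", "arguments": {"xyz": [[-1,0,0.5],[-1.5,0,1],[-2,0,1.5],[-2.5,0,2],[-3.3,0,2.3],[-3.3,0,2.3],[-3.3,0,2.3],[-3.3,0,2.3],[-3.3,0,2.3],[-3.3,0,2.3]], "rot": [[0,0,0],[0,0,0],[0,0,0],[0,0,0],[0,0,0],[0,0,0],[0,0,0],[0,0,0],[0,0,0],[0,0,0]], "grip": [1,1,1,1,1,1,1,1,1,1]}}

```text
time_s: 13.1
eef_pos: [0.4948, -0.1398, -0.0095]
eef_rot: [0.205, 0.696, 0.652, -0.22]
wrist_force: [0.3, 9.5, -1.1]
opening: 0.998
grasp_force: 4.9
```

```bash
python3 -c "
from h import *
o=readout.get_obs();print(o['wrist_force'].round(1));front()"
```

```text
[ 0.3  9.5 -1.1]
scene top rect (dock mm) [-81.2   0.3] [135.  170.1] 89.29
front x@0 4.0 yaw -0.005  y of front -70.0..67.9 res 0.68
```

Request:
{"name": "play_rows", "arguments": {"xyz": [[-0.5,0,0.3],[-1,0,0.6],[-1.5,0,1],[-2,0,1.3],[-2.5,0,1.7],[-2.5,0,1.7],[-2.5,0,1.7],[-2.5,0,1.7],[-2.5,0,1.7],[-2.5,0,1.7]], "rot": [[0,0,0],[0,0,0],[0,0,0],[0,0,0],[0,0,0],[0,0,0],[0,0,0],[0,0,0],[0,0,0],[0,0,0]], "grip": [1,1,1,1,1,1,1,1,1,1]}}

```text
time_s: 14.4
eef_pos: [0.4948, -0.1405, -0.0097]
eef_rot: [0.205, 0.696, 0.652, -0.219]
wrist_force: [-0.4, 25.5, 5.8]
opening: 0.998
grasp_force: 13.0
```

Force rose to 25 N with almost no travel, so the battery is home against the stops. I'll back off straight, then rise.

Request:
{"name": "play_rows", "arguments": {"xyz": [[8,0,-6],[24,0,-17],[49,0,-34],[65,0,-45],[47,0,-70],[24,0,-103],[0,0,-136],[-23,0,-170],[-46,0,-200],[-50,0,-209]], "rot": [[0,0,0],[0,0,0],[0,0,0],[0,0,0],[0,0,0],[0,0,0],[0,0,0],[0,0,0],[0,0,0],[0,0,0]], "grip": [1,1,1,1,1,1,0,0,0,0]}}

```text
time_s: 15.65
eef_pos: [0.5016, -0.0655, 0.1937]
eef_rot: [0.207, 0.697, 0.651, -0.22]
wrist_force: [-0.3, -0.8, 0.1]
opening: 0.141
grasp_force: 0.0
```

```bash
python3 - <<'E'
from h import *
o=readout.get_obs();print(o['eef_pos'],o['wrist_force'].round(1));front()
from bench import vision
c=vision.camera("top");cv2.imwrite("pics/t5.png",cv2.resize(c["color"][120:270,250:460,::-1],None,fx=3.5,fy=3.5));np.savez("top5.npz",**c)
bx=HOME+.137*0;D=HOME+.045*dv(HD)
b=D+.0905*dv(HD);print("btn est",b)
for z in(.22,.16):rel(np.r_[b,z],pushR(HD,0))
E
```

```text
[ 0.50157316 -0.06549214  0.19372089] [-0.3 -0.8  0.1]
scene top rect (dock mm) [-41.3  -1.7] [ 87.1 136.4] 0.61
front x@0 4.8 yaw -0.001  y of front -70.2..68.5 res 0.66
btn est [ 0.48271989 -0.3086021 ]
mm [-215.8   -1.4  117.3] rot [-0.001  0.614 -0.001]
mm [-181.3   -1.4  166.4] rot [-0.001  0.614 -0.001]
```

View pics/t5.png

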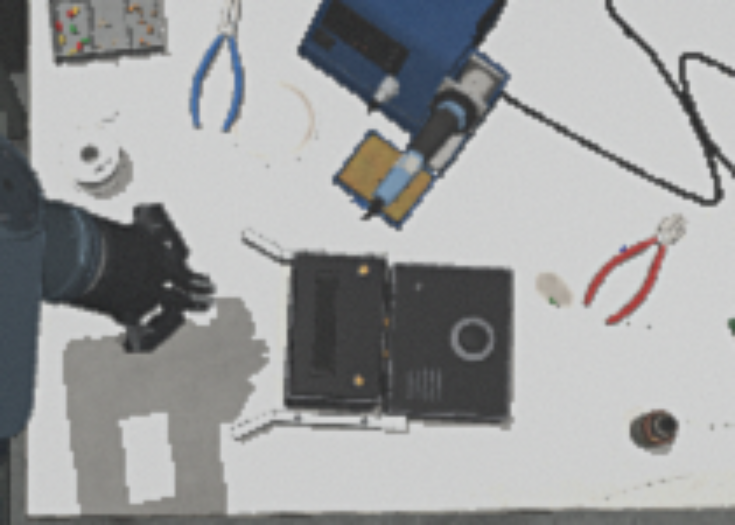

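Battery sits square against the dock (crop (337,330)), the bystanders have not moved, and the button is at crop (472,338). I'm now moving above the button with the gripper shut and vertical.

Request:
{"name": "play_rows", "arguments": {"xyz": [[-30,0,-20],[-70,0,5],[-110,0,35],[-150,0,65],[-185,0,92],[-216,-2,117],[-216,-2,117],[-199,-2,141],[-181,-2,166],[-181,-2,166]], "rot": [[0,0.1,0],[0,0.2,0],[0,0.35,0],[0,0.5,0],[0,0.614,0],[0,0.614,0],[0,0.614,0],[0,0.614,0],[0,0.614,0],[0,0.614,0]], "grip": [0,0,0,0,0,0,0,0,0,0]}}

```text
time_s: 17.0
eef_pos: [0.4796, -0.3051, 0.1554]
eef_rot: [-0.005, 0.73, 0.683, -0.001]
wrist_force: [-1.3, -0.4, 0.2]
opening: -0.005
grasp_force: 0.0
```

```bash
python3 - <<'E'
from h import *
from bench import vision
p,R=here();print(p,R.as_matrix()[:,2].round(3),readout.get_obs()["opening"])
w=vision.camera("wrist");W=cloud(w,w["hand_eye"]);V=R.apply(W.reshape(-1,3)).reshape(W.shape)+p;W=W*1000
m=(np.abs(W[...,1])<30)&(np.abs(W[...,0])<16)&(W[...,2]>-60)&(V[...,2]>.1);print("tip tool",W[m].min(0).round(),W[m].max(0).round(),"zmin",V[m][:,2].min())
m=(abs(V[...,0]-.481)<.035)&(abs(V[...,1]+.31)<.035)&(V[...,2]>.057)&(V[...,2]<.09);q=V[m];t=q[q[:,2]>.069]
print(len(q),q[:,2].max(),cv2.minEnclosingCircle(q[:,:2].astype(np.float32)),len(t));print(cv2.minEnclosingCircle(t[:,:2].astype(np.float32)) if len(t) else"",np.median(t[:,2]))
cv2.imwrite("pics/w6.png",w["color"][:,:,::-1])
E
```

```text
[ 0.47958777 -0.30511514  0.15543488] [-0.008  0.006 -1.   ] -0.004856791437961391
tip tool [-11. -27. -60.] [ 14.  22. -20.] zmin 0.17559229435824683
1614 0.0734938086756929 ((0.48354825377464294, -0.3069685697555542), 0.021978022530674934) 663
((0.4834701120853424, -0.3069201111793518), 0.013725223951041698) 0.07140854245971179
```

View pics/w6.png

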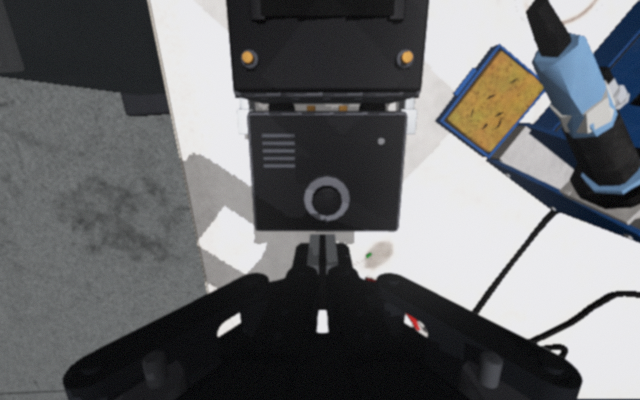

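The wrist view shows the round button in its ring at (326,197), with the closed fingertips at (323,240). The measured button centre is (0.4835, -0.307), top 71 mm high, about 100 mm below the tips.

Request:
{"name": "play_rows", "arguments": {"xyz": [[-2,4,20],[-2,4,45],[-2,4,65],[-2,4,80],[-2,4,88],[-2,4,92],[-2,4,94],[-2,4,94],[-2,4,94],[-2,4,94]], "rot": [[0,0,0],[0,0,0],[0,0,0],[0,0,0],[0,0,0],[0,0,0],[0,0,0],[0,0,0],[0,0,0],[0,0,0]], "grip": [0,0,0,0,0,0,0,0,0,0]}}

```text
time_s: 18.3
eef_pos: [0.4853, -0.3108, 0.0658]
eef_rot: [-0.0, 0.731, 0.683, -0.001]
wrist_force: [-1.2, -0.2, 0.1]
opening: 0.003
grasp_force: 0.0
```

```bash
python3 - <<'E'
from h import *
p,R=here();o=readout.get_obs();print(p,o["wrist_force"].round(2));rel([.4835,-.307,p[2]],pushR(HD,0))
E
```

```text
[ 0.48526056 -0.31076359  0.06584261] [-1.18 -0.19  0.06]
mm [ 3.6 -2.   0. ] rot [-0.002  0.    -0.001]
```

Request:
{"name": "play_rows", "arguments": {"xyz": [[2,-1,2],[2,-1,4],[2,-1,6],[2,-1,8],[2,-1,9],[2,-1,10],[2,-1,11],[2,-1,12],[2,-1,12],[2,-1,12]], "rot": [[0,0,0],[0,0,0],[0,0,0],[0,0,0],[0,0,0],[0,0,0],[0,0,0],[0,0,0],[0,0,0],[0,0,0]], "grip": [0,0,0,0,0,0,0,0,0,0]}}

```text
time_s: 19.55
eef_pos: [0.4843, -0.3086, 0.0537]
eef_rot: [-0.001, 0.731, 0.683, -0.001]
wrist_force: [-0.7, 0.9, 1.2]
opening: -0.004
grasp_force: 0.9
```

Request:
{"name": "play_rows", "arguments": {"xyz": [[0,0,1],[0,0,2],[0,0,3],[0,0,4],[0,0,4],[0,0,4],[0,0,4],[0,0,4],[0,0,4],[0,0,4]], "rot": [[0,0,0],[0,0,0],[0,0,0],[0,0,0],[0,0,0],[0,0,0],[0,0,0],[0,0,0],[0,0,0],[0,0,0]], "grip": [0,0,0,0,0,0,0,0,0,0]}}

```text
time_s: 20.8
eef_pos: [0.4843, -0.3086, 0.0496]
eef_rot: [-0.001, 0.731, 0.683, -0.001]
wrist_force: [0.6, 1.1, 3.2]
opening: 0.005
grasp_force: 1.8
```

Force is growing like the button spring (about 0.5 N/mm). Continuing until it bottoms out.

Request:
{"name": "play_rows", "arguments": {"xyz": [[0,0,0.5],[0,0,1],[0,0,1.5],[0,0,2],[0,0,2.5],[0,0,3],[0,0,3],[0,0,3],[0,0,3],[0,0,3]], "rot": [[0,0,0],[0,0,0],[0,0,0],[0,0,0],[0,0,0],[0,0,0],[0,0,0],[0,0,0],[0,0,0],[0,0,0]], "grip": [0,0,0,0,0,0,0,0,0,0]}}

```text
time_s: 22.05
eef_pos: [0.4845, -0.3087, 0.0489]
eef_rot: [-0.001, 0.731, 0.683, -0.001]
wrist_force: [-6.9, 5.6, 22.3]
opening: -0.002
grasp_force: 11.0
```

Request:
{"name": "play_rows", "arguments": {"xyz": [[0,0,-5],[0,0,-15],[0,0,-40],[0,0,-80],[0,0,-120],[0,0,-150],[0,0,-170],[0,0,-170],[0,0,-170],[0,0,-170]], "rot": [[0,0,0],[0,0,0],[0,0,0],[0,0,0],[0,0,0],[0,0,0],[0,0,0],[0,0,0],[0,0,0],[0,0,0]], "grip": [0,0,0,0,0,0,0,0,0,0]}}

```text
time_s: 23.3
eef_pos: [0.4839, -0.308, 0.2149]
eef_rot: [-0.002, 0.731, 0.683, -0.001]
wrist_force: [0.2, 0.9, -0.7]
opening: -0.003
grasp_force: 0.0
```

```bash
python3 - <<'E'
from h import *
from bench import vision
front()
p,R=here();print(p)
w=vision.camera("wrist");W=cloud(w,w["hand_eye"]);V=R.apply(W.reshape(-1,3)).reshape(W.shape)+p
m=(abs(V[...,0]-.483)<.035)&(abs(V[...,1]+.309)<.035)&(V[...,2]>.057)&(V[...,2]<.09);t=V[m&(V[...,2]>.066)]
print("button",cv2.minEnclosingCircle(t[:,:2].astype(np.float32)),np.median(t[:,2]),"collar",np.median(V[m&(V[...,2]<.066)][:,2]))
E
```

```text
scene top rect (dock mm) [-40.7  -0. ] [134.3  87.1] 89.63
front x@0 4.5 yaw -0.001  y of front -70.4..69.1 res 0.63
[ 0.48405645 -0.3081091   0.2151224 ]
button ((0.4836290776729584, -0.3068806529045105), 0.013868477195501328) 0.0714322643004226 collar 0.061495139714638075
```

```bash
python3 -c "
from bench import ctrl
print(ctrl.hand_in())"
```

```text
the job is handed in; nothing more can be done
None
```

The battery slid upright into the dock and sits square against the stops. The start button was pressed until it bottomed out and has come back up. The bystanders looked unmoved in the last top view, and the job was handed in at about 23 s (no verdict came back).

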